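# Push-stick a cartridge cassette under the cure guard and cam-lock it

## Task

Take the orange push stick and use it to push the cartridge cassette gently from behind, under the guard of the light-cure station, until its headed stud sits in the mouth of the cam lock; never touch the cassette with the gripper. Lay the push stick back flat on its black mat, then turn the red cam handle clockwise all the way so that the cam draws the cassette fully home. Leave everything else on the bench where it is.

Things in the scene. Friction and masses are not known exactly. Their poses are not given: they have to be found in the camera images.
- station: Light-cure station, fixed: aluminium deck 110 x 500 mm, its top 12 mm above the bench. +y is the feed direction, z up; origin at bench height on the feed centre line, deck from y = -250 to +250 mm. White infeed fences, 20 mm above the deck, 80 mm apart narrowing to 74, run from y = -250 to -35; the guard covers y = -35 to +150; the cam lock's axis is at y = +198, in the open.
- guard_mouth (a point): Middle of the guard's mouth at deck level (station y = -35 mm), axes as the station. The opening is 74 mm wide, 46 mm high (40 mm under the bar), framed in yellow (bar top 70 mm above the bench). The guard has blue walls 74 mm apart, an amber see-through roof and a grey lamp head reaching 98 mm above the bench.
- home (a point): Where the cassette's origin lies when fully home: on the deck, station y = +80 mm, axes as the station. Two black end stops there stop the cassette's front.
- cassette: Workpiece: aluminium cassette with two white and blue cartridges, 70 wide (x), 130 long (y), 35 mm high, 0.3 to 0.65 kg, origin at the centre of its underside, +y along the feed. Starts on the infeed between the fences, wholly outside the guard. Rear wall flat, 28 mm high, at y = -65 mm. Pushed in, it slides (1 to 5 N) until the stud meets the cam's core at station y = +73, 7 mm short of home.
- stud (a point): Upright headed stud (neck 10 mm, head 16 mm wide) on a steel tongue in front of the cassette, 100 mm ahead of its origin; this point is in its head, 27 mm above the cassette's underside. The cam still catches it if the cassette is left up to 4 mm short of meeting the cam's core.
- cam (a joint): Cam lock, vertical axis, brass cam with red bar handle. Angle in rad: starts 0 to 0.1 with its mouth towards the guard (open); grows clockwise seen from above to its stop at 1.45 (closed). The curved slot catches the stud from about 0.4 and has drawn it tight at 1.3. Stays where left (0.05 N m); turning takes under 0.3 N m.
- cam_grip (a point): On the cam's axis, 66 mm above the bench, in the red bar handle, axes as the cam. The bar is 18 mm thick (x), 30 mm tall (its top 81 mm above the bench) and reaches from 12 mm behind the axis to 48 mm ahead of it along the cam's +y, which points along the feed at angle 0 and about to the station's +x at 1.45.
- stick_handle (a point): Orange push stick, 185 mm long, 76 mm tall, 0.16 kg, flat underside, +x towards its nose. This point is in its upright handle (46 mm long along x, 20 mm thick along y, its top 20 mm above this point), 56 mm above the stick's underside, 125 mm behind the nose, 32.5 mm behind the stick's middle. Blade 24 mm wide, 16 mm high.
- stick_nose (a point): Middle of the stick's flat black nose face (40 mm wide, 20 mm high), 10 mm above the stick's underside, axes as the stick.
- stick: The same push stick; origin at the centre of its underside.
- mat: Black rubber mat, fixed, 230 mm (own x) by 64 mm (own y), 3 mm thick, origin at the centre of its underside; the push stick starts lying on it, along it, nose towards the mat's +x.
- capjar: Bystander: white screw jar of caps with a blue lid, 56 mm wide, 70 mm tall, standing, origin at its underside.
- spatula: Bystander: blue-handled spatula, 180 mm, lying, origin at its underside.
- spare: Bystander: empty grey cassette of the same shape, 70 x 130 mm, lying spare, origin at its underside.
- cartridge: Bystander: capped white and blue cartridge, 44 mm wide, 120 mm tall, standing, origin at its underside.
- beaker: Bystander: white beaker, 80 mm wide, 90 mm tall, standing, origin at its underside.
There are look-alikes about, which are no part of the job. What is shaped like the cassette but pink or turquoise is not meant.

How it is judged:
By the outcome, as a careful person would: the job done as asked, in the order asked, and still so for the second after the job is handed in, with the robot touching nothing.
It also fails if it takes over 58 s, if anything falls off the work surface, if the arm or the gripper's body presses on something with over 40 N, if the wrist force passes 120 N, or if a joint passes its speed limit or range.

## Robot

A 7-joint arm with a two-finger parallel gripper is mounted at the origin on the work surface. World frame = base frame: x ahead of the robot, y to its left, z up, the work surface at z = 0. Lengths are in m, angles in rad, forces in N, time in s.
With the tool pointing down it reaches from about 0.425 to 0.875 m from the base axis. Payload 4.7 kg.
Tool frame: the origin (TCP) lies between the finger pads; the fingertips stand 14 mm ahead of it and the grasp point (between the pads) lies 5 mm behind it; z points along the fingers, y is the line along which they close (so a half turn about z gives the same grasp; the last joint's range is limited). The gripper opens to 87 mm and grips with 3 to 60 N. Pads are 19 mm wide; open, the fingers measure 117 mm over their backs; the gripper's body (75 mm by 190 mm) begins 51 mm behind the grasp point.
Start: joints at [-1.15, 0.321, -0.07, 1.45, 0.023, 1.371, -0.057], TCP at [0.257, 0.597, 0.237] pointing down, gripper open.
Joint ranges: [-2.86, 2.86], [-0.3, 2.09], [-1.38, 1.24], [0.06, 2.45], [-1.56, 4.7], [0.09, 2.05], [-2.69, 2.69]. Speed limits (rad/s): [2.57, 2.57, 3.14, 3.14, 3.14, 3.14, 3.14].

## Interface

Orientations are given as a rotation vector (axis times angle).
In Python, from bench import get_state, get_image, camera_params, close_job gives the robot as it stands. The module is installed in compiled form; this text tells all that it offers.
- The arm moves only by the tool arm_command, never from a script. Its argument "motion" is a list of rows, each a list of 5 numbers: the finger opening in mm, from 0 to 87, then the shift along the tool's x, y, z in mm, then the turn about the tool's z in degrees. In form: [[gripper, x, y, z, spin], ...]. A call has 1 to 5 rows; each row is the pose to reach, as a shift and turn from the pose commanded when the call began, along the tool's axes at that moment; what a row does not reach only later rows make up. A row lasts 1/12 s, in which the tool goes at most 41.7 mm and 7.16 degrees, less where a joint would pass 70% of its speed; a pose out of reach is approached as far as the arm can. A call with a gripper value outside its range is refused whole. The fingers move at their own pace and stop on an object; "newtons" is the grip in N (left out, the last holds). Time passes only in rows, so rows that repeat a pose let the fingers close. It gives the time, the measured TCP pose, the force, the opening and the grip force at its end, in the units of the state.
- get_state(): the state, without advancing time (a new reading comes with each control period).
- get_image(name): name is "scene" or "side" or "wrist"; returns (picture, depth): 420x560x3 uint8, red, green, blue; 420x560 float32, m along the optical axis (not along the pixel's ray), 0 where there is no reading.
- camera_params(name): a dict with "intrinsics" (3x3 intrinsics, pixels), "extrinsics" (4x4, takes a point from camera to world coordinates). Camera axes: x right, y down, z forward; pixel columns grow to the right and rows downward; lengths in m; the calibration is good to about 2 mm. A picture is of the moment at which its call begins: read the wrist's pose just before it. camera_params takes no time and is no camera call; for the wrist camera it gives the pose at the moment of the call.
- close_job(): hands the job in; it is judged then, once.
The state is a dict: "time": time; "joint_positions": joint angles; "qd": joint speeds; "joint_torque": joint torques, N m; "position": TCP position; "tool_rot": TCP orientation; "ft_force": force on the tool from outside, world axes, zero at the start; "torque": the same for the moment, N m; "grip_width": opening from 0.0 (shut) to 1.0 (fully open); "grip_force": force on a finger pad.
Only numpy, scipy, OpenCV 4.12 (cv2) and the standard library are available. Lean on these libraries where they do the work, as an engineer would, in place of code of your own. Each camera call takes 0.05 s, during which the arm holds its last target. There are 200 camera calls.

## Working session

There is one attempt and no reset: what is moved stays moved. The work goes in short steps, Python scripts to look and compute and a tool call to move; the robot and the scene stay as the last step left them, time stands still between calls to the robot, and variables do not carry over. Pictures are saved under pics/ and viewed, at most 11 in all, crops included, and the job is handed in when it is done.

Besides the shell and the picture viewer there is one more tool, called after ">>>" as name([rows], argument=value, ...), one row to a line, values as JSON. arm_command: Moves the arm, as the interface text tells. Its arguments: {"type":"object","properties":{"motion":{"type":"array"},"newtons":{"type":"number"}},"required":["motion"]}

```bash
mkdir -p pics
cat > h.py <<'E'
import numpy as np, cv2
from bench import *
def snap(n):
    P=camera_params(n); im,d=get_image(n); return im,d,P
def world(d,P):
    K=np.array(P["intrinsics"]);E=np.array(P["extrinsics"])
    v,u=np.indices(d.shape); r=np.stack([(u-K[0,2])/K[0,0],(v-K[1,2])/K[1,1],np.ones(d.shape)],-1)*d[...,None]
    return r@E[:3,:3].T+E[:3,3]
E
python3 - <<'E'
from h import *
s=get_state(); print({k:np.round(v,3) for k,v in s.items()})
for n in("scene","side"):
    im,d,P=snap(n); np.savez(f"{n}.npz",im=im,d=d,K=P["intrinsics"],E=P["extrinsics"])
    cv2.imwrite(f"pics/{n}0.png",im[...,::-1]); print(n,np.round(P["extrinsics"],3).tolist(),np.round(P["intrinsics"],1).tolist())
E
```

```text
{'time': np.float64(0.0), 'joint_positions': array([-1.15 ,  0.322, -0.07 ,  1.452,  0.023,  1.371, -0.057]), 'qd': array([ 0.   ,  0.001,  0.   ,  0.   ,  0.001, -0.003,  0.001]), 'joint_torque': array([-0.0000e+00, -4.9129e+01, -4.0400e-01, -3.1252e+01, -6.4000e-02,
        4.4000e-02,  0.0000e+00]), 'position': array([0.257, 0.596, 0.235]), 'tool_rot': array([-6.340e-01, -3.077e+00,  3.000e-03]), 'ft_force': array([-0.583, -0.098,  0.326]), 'torque': array([-0.002, -0.   , -0.019]), 'grip_force': np.float64(0.0), 'grip_width': np.float64(1.0)}
scene [[-0.886, 0.302, -0.352, 0.879], [0.463, 0.541, -0.702, 0.732], [-0.022, -0.785, -0.619, 0.744], [0.0, 0.0, 0.0, 1.0]] [[380.2, 0.0, 286.5], [0.0, 380.2, 206.6], [0.0, 0.0, 1.0]]
side [[0.788, -0.3, 0.537, -0.119], [-0.615, -0.403, 0.678, -0.8], [0.013, -0.865, -0.502, 0.657], [0.0, 0.0, 0.0, 1.0]] [[392.8, 0.0, 281.2], [0.0, 392.8, 209.1], [0.0, 0.0, 1.0]]
```

View pics/scene0.png

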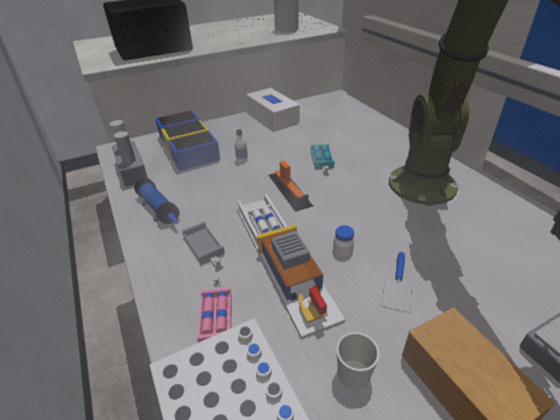

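View pics/side0.png

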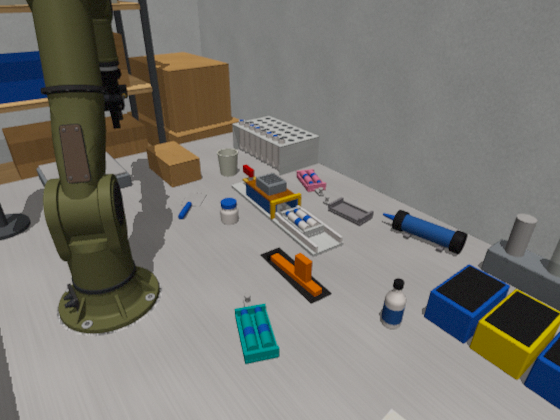

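Candidates: the stick is the only orange object, at scene (288,185) / side (298,270). The cassette is the white/blue one between the fences, at scene (265,220) / side (298,218). Not meant: turquoise at (322,155), pink at (215,312), grey spare at (203,240). Brown boxes and the amber roof also look orange.

```bash
cat > m.py <<'E'
from h import *
def fit(p):
    xy=p[:,:2]; r=cv2.minAreaRect((xy*1000).astype(np.float32)); return np.round(r[0],1),np.round(r[1],1),round(r[2],1)
for n in("scene","side"):
    z=np.load(n+".npz"); im,d=z["im"],z["d"]; W=world(d,dict(intrinsics=z["K"],extrinsics=z["E"]))
    hsv=cv2.cvtColor(im,cv2.COLOR_RGB2HSV); H,S,V=[hsv[...,i].astype(int) for i in range(3)]
    box=(W[...,0]>.2)&(W[...,0]<.95)&(abs(W[...,1])<.6)&(d>0)&(W[...,2]<.15)
    Z=W[...,2]
    ms=dict(orange=(H>3)&(H<17)&(S>190)&(V>100),red=((H<3)|(H>176))&(S>190)&(V>90),yellow=(H>18)&(H<28)&(S>180)&(V>100),mat=(V<70)&(Z<.012)&(S<90))
    for k,m in ms.items():
        m=(m&box).astype(np.uint8); nc,l,st,c=cv2.connectedComponentsWithStats(m)
        for i in range(1,nc):
            if st[i,4]<25: continue
            p=W[l==i]; print(n,k,"px",c[i].round(),st[i,4],"rect",*fit(p),"z",np.percentile(p[:,2],[2,50,98]).round(3))
            if k in("orange","red"):
                t=p[p[:,2]>(p[:,2].max()-.006)]; print("   top",len(t),fit(t),t.mean(0).round(4))
                if k=="orange":
                    t=p[p[:,2]<.03]; 
                    if len(t)>20: print("   low",fit(t))
    if n=="scene":cv2.imwrite("pics/crop.png",np.hstack([cv2.resize(im[155:340,230:350],None,fx=3.2,fy=3.2,interpolation=2),cv2.resize(im[155:340,230:350],(384,592))*0])[:, :384,::-1])
E
python3 m.py
python3 - <<'E'
import numpy as np,cv2
a=np.load('scene.npz')['im'][150:335,225:350];b=np.load('side.npz')['im'][155:305,225:350]
cv2.imwrite('pics/crop1.png',np.hstack([cv2.resize(a,(400,592),interpolation=2),cv2.resize(b,(400,592),interpolation=2)])[...,::-1])
E
```

```text
scene yellow px [269. 233.] 53 rect [584.3  46.2] [13.4 71.7] 80.1 z [0.066 0.069 0.071]
scene mat px [280. 185.] 144 rect [ 422.3 -222. ] [153.4  23.8] 86.9 z [-0.001  0.002  0.005]
scene mat px [307. 204.] 31 rect [394.7 -87. ] [42.7 24.7] 47.1 z [-0.     0.002  0.011]
scene mat px [530. 355.] 57 rect [250.9 578.2] [42.5  4.5] 85.9 z [0.005 0.008 0.012]
side orange px [272. 193.] 128 rect [573.2 131.2] [128.4  91.8] 85.7 z [0.059 0.062 0.064]
   top 127 (array([573.2, 131.2]), array([128.4,  91.8]), 85.7) [0.5579 0.103  0.0616]
side orange px [299. 271.] 904 rect [ 405.3 -207.6] [181.8  40.7] 89.0 z [0.004 0.019 0.078]
   top 98 (array([ 396.5, -237. ]), array([47. , 19.3]), 89.6) [ 0.3962 -0.2381  0.0775]
   low (array([ 405.3, -207.6]), array([181.8,  40.7]), 89.0)
side red px [248. 170.] 71 rect [584.6 283. ] [17.6 58.8] 0.2 z [0.058 0.074 0.081]
   top 30 (array([586.7, 284. ]), array([56.7, 16.1]), 84.5) [0.5843 0.2834 0.0791]
side yellow px [283. 202.] 240 rect [565.3  50.3] [ 35.4 112.5] 85.8 z [0.019 0.063 0.07 ]
side mat px [296. 279.] 513 rect [ 404.9 -193.9] [228.5  64.5] 85.8 z [-0.     0.002  0.005]
side mat px [505. 280.] 133 rect [ 811.5 -537.7] [124.   17.2] 84.3 z [0.003 0.008 0.012]
```

View pics/crop1.png

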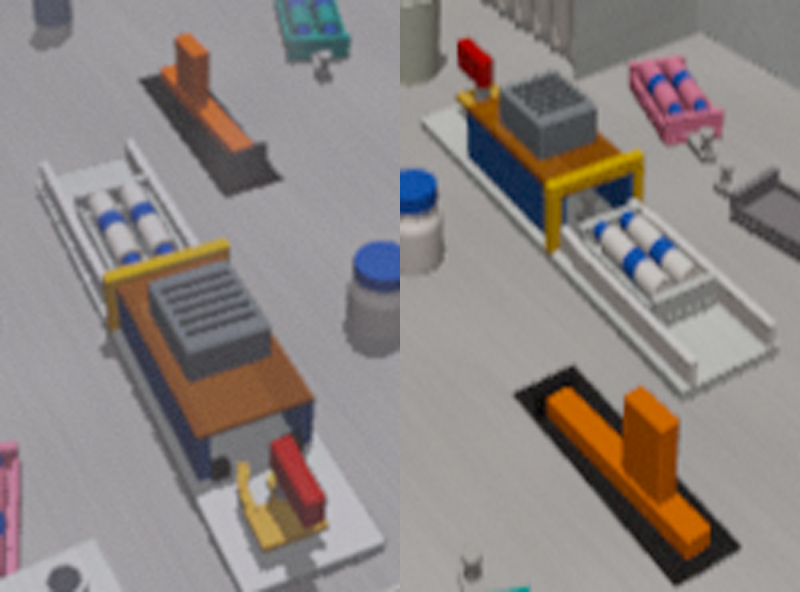

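The crop shows the orange stick on its black mat, nose towards +y, at left-crop (190,70) for the handle. The white/blue cassette sits between the white fences, and the yellow guard mouth lies ahead of it. Both are the right ones. I'll move over the station for a wrist view.

>>> arm_command([
  [87,-35,-22,0,7],
  [87,-70,-44,0,14],
  [87,-105,-66,0,21],
  [87,-139,-88,0,28],
  [87,-172,-110,0,34],
])

```text
time: 0.52
position: [0.3725, 0.4257, 0.2361]
tool_rot: [1.515, 2.752, -0.001]
ft_force: [0.5, 0.3, 0.3]
grip_width: 0.999
grip_force: 0.0
```

```bash
cat >> h.py <<'E'
from scipy.spatial.transform import Rotation as Ro
def go(x,y,z,yaw=None):
    "shift in tool axes (mm) and spin (deg) to bring TCP to x,y,z, tool y at world yaw (deg, mod 180)"
    s=get_state(); R=Ro.from_rotvec(s["tool_rot"]).as_matrix(); dlt=R.T@(np.array([x,y,z])-s["position"])*1000
    a=np.degrees(np.arctan2(R[1,1],R[0,1])); sp=0 if yaw is None else -((yaw-a+90)%180-90)
    print("t",round(float(s["time"]),2),"pos",np.round(s["position"],4),"yaw",round(a,1),"tilt",R[:,2].round(3),"-> shift",dlt.round(1),"spin",round(sp,1),"n",np.round(np.linalg.norm(dlt)/41.7,1),"F",np.round(s["ft_force"],1),"grip",round(float(s["grip_width"])*87,1))
E
python3 -c "
from h import *
go(.56,.12,.25,-3)"
```

```text
t 0.52 pos [0.3725 0.4257 0.2361] yaw 32.3 tilt [-0.    -0.001 -1.   ] -> shift [-358.6   -5.1  -13.8] spin 35.3 n 8.6 F [0.5 0.3 0.3] grip 86.9
```

>>> arm_command([
  [87,-36,-1,-8,7],
  [87,-72,-2,-16,14],
  [87,-108,-3,-24,21],
  [87,-144,-3,-32,28],
  [87,-180,-3,-40,35],
])

```text
time: 0.93
position: [0.4668, 0.273, 0.2767]
tool_rot: [-2.272, -2.169, 0.0]
ft_force: [-0.1, 0.9, -0.4]
grip_width: 0.998
grip_force: 0.0
```

>>> arm_command([
  [87,-30,20,0,0],
  [87,-60,40,0,0],
  [87,-90,60,0,0],
  [87,-120,80,0,0],
  [87,-148,102,0,0],
])

```text
time: 1.35
position: [0.5625, 0.1208, 0.2764]
tool_rot: [-2.266, -2.176, 0.001]
ft_force: [0.4, 0.9, -0.0]
grip_width: 1.004
grip_force: 0.0
```

```bash
python3 -c "
from h import *
im,d,P=snap('wrist'); np.savez('wrist.npz',im=im,d=d,K=P['intrinsics'],E=P['extrinsics']); cv2.imwrite('pics/w1.png',im[...,::-1]);print(np.round(P['extrinsics'],3).tolist())
go(.3965,-.237,.15,-3)"
```

```text
[[0.999, -0.04, -0.01, 0.566], [-0.041, -0.964, -0.263, 0.195], [0.001, 0.264, -0.965, 0.425], [0.0, 0.0, 0.0, 1.0]]
t 1.4 pos [0.5665 0.1121 0.2764] yaw -2.9 tilt [ 0.003 -0.006 -1.   ] -> shift [-356.6 -152.6  127.8] spin 0.1 n 9.8 F [ 2.2 -6.1  0.2] grip 86.8
```

View pics/w1.png

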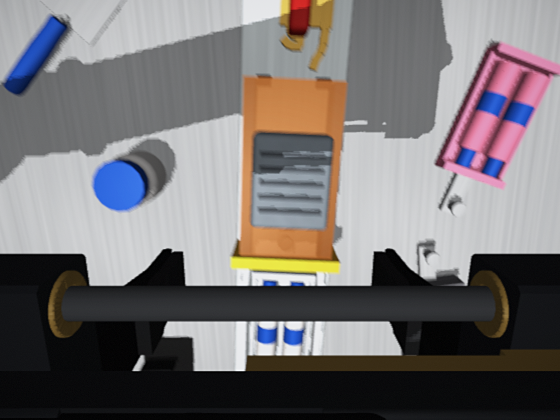

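The wrist view shows the guard roof (245–345, 78–258), the yellow bar at row 263, the red handle at (299,15) and the cassette behind the bar at about (280,330). I'll fit the station axis, and go to the stick meanwhile.

```bash
cat > st.py <<'E'
from h import *
z=np.load("wrist.npz"); im,d=z["im"],z["d"]; W=world(d,dict(intrinsics=z["K"],extrinsics=z["E"]))
hsv=cv2.cvtColor(im,cv2.COLOR_RGB2HSV); H,S,V=[hsv[...,i].astype(int) for i in range(3)];v,u=np.indices(d.shape)
def rep(k,m):
    p=W[m]; r=cv2.minAreaRect((p[:,:2]*1000).astype(np.float32)); print(k,m.sum(),np.round(r[0],1),np.round(r[1],1),round(r[2],1),"z",np.percentile(p[:,2],[2,50,98]).round(3)); return p
clear=(v<270)&(u>200)&(u<380)&(d>0)
rep("bar",clear&(H>22)&(H<34)&(S>150)&(abs(W[...,2]-.07)<.006)&(v>245))
rep("lamp",clear&(abs(W[...,2]-.098)<.006)&(v>100))
rep("red",clear&((H<5)|(H>175))&(S>180)&(W[...,2]>.07)&(v<60))
def edges(k,m):
    L=[];Rr=[]
    for r in range(0,260):
        c=np.flatnonzero(m[r])
        if len(c)>40: L.append(W[r,c[0]]);Rr.append(W[r,c[-1]])
    L,Rr=np.array(L),np.array(Rr)
    for q in(L,Rr):
        x=q[:,1]; f=np.polyfit(x,q[:,0],1); res=abs(q[:,0]-np.polyval(f,x)); g=res<np.median(res)*2.5+1e-4; f=np.polyfit(x[g],q[g,0],1); print(k,len(x),g.sum(),"x = %.4f + %.4f*y"%(f[1],f[0]),"y",x.min().round(3),x.max().round(3))
edges("roof",clear&(abs(W[...,2]-.062)<.004)&(H<20)&(S>100))
edges("deck",clear&(abs(W[...,2]-.012)<.004)&(v<75))
z=np.load("side.npz"); im,d=z["im"],z["d"]; W=world(d,dict(intrinsics=z["K"],extrinsics=z["E"])); v,u=np.indices(d.shape)
m=(abs(W[...,2]-.032)<.0025)&(W[...,0]>.48)&(W[...,0]<.65)&(W[...,1]>-.25)&(W[...,1]<.03)
p=W[m]
for lo,hi in((.48,.565),(.565,.65)):
    for y0 in np.arange(-.2,.03,.03):
        q=p[(p[:,0]>lo)&(p[:,0]<hi)&(abs(p[:,1]-y0)<.015)]
        if len(q): print(round(y0,2),len(q),"x",np.percentile(q[:,0],[5,50,95]).round(4))
q=p; print("fence ymin",np.sort(p[:,1])[:6].round(4))
m=(abs(W[...,2]-.012)<.003)&(W[...,0]>.48)&(W[...,0]<.65)&(W[...,1]>-.25)&(W[...,1]<-.05); q=W[m]; print("deck low",len(q),np.sort(q[:,1])[:5].round(3), cv2.minAreaRect((q[:,:2]*1000).astype(np.float32)))
E
python3 st.py
```

```text
bar 1117 [567.  45.] [ 13.  106.5] 85.2 z [0.069 0.071 0.072]
lamp 7459 [573.3 133.9] [85.3 70. ] 84.8 z [0.096 0.099 0.102]
red 561 [587.  270.2] [22.5 15. ] 84.8 z [0.072 0.082 0.083]
roof 82 66 x = 0.5178 + 0.0862*y y 0.051 0.223
roof 82 78 x = 0.6080 + 0.0900*y y 0.047 0.22
deck 75 73 x = 0.5067 + 0.0897*y y 0.232 0.301
deck 75 75 x = 0.6154 + 0.0912*y y 0.228 0.296
-0.17 15 x [0.4987 0.5026 0.5078]
-0.14 20 x [0.501  0.5041 0.5098]
-0.11 37 x [0.5042 0.5184 0.5589]
-0.08 35 x [0.5076 0.5186 0.5609]
-0.05 30 x [0.5089 0.5245 0.5636]
-0.02 20 x [0.5134 0.5174 0.534 ]
0.01 25 x [0.5151 0.5217 0.5415]
-0.17 13 x [0.5858 0.5908 0.5958]
-0.14 12 x [0.5877 0.5917 0.5979]
-0.11 18 x [0.5665 0.589  0.6002]
-0.08 14 x [0.5949 0.5988 0.6023]
-0.05 13 x [0.5961 0.6008 0.604 ]
-0.02 18 x [0.5655 0.6023 0.6061]
0.01 14 x [0.5688 0.6003 0.608 ]
fence ymin [-0.1832 -0.1819 -0.1818 -0.1761 -0.1751 -0.1747]
deck low 432 [-0.183 -0.183 -0.182 -0.181 -0.181] ((549.6100463867188, -116.64664459228516), (126.43460083007812, 107.98074340820312), 86.27771759033203)
```

>>> arm_command([
  [87,-36,-15,0,0],
  [87,-72,-30,0,0],
  [87,-108,-45,0,0],
  [87,-144,-60,0,0],
  [87,-180,-77,0,0],
])

```text
time: 1.82
position: [0.477, -0.0554, 0.2761]
tool_rot: [-2.265, -2.176, 0.001]
ft_force: [1.2, -1.1, 0.6]
grip_width: 1.001
grip_force: 0.0
```

```bash
python3 -c "
from h import *
go(.3965,-.237,.15,-3)"
```

```text
t 1.82 pos [ 0.477  -0.0554  0.2761] yaw -2.3 tilt [-0.001 -0.    -1.   ] -> shift [-184.7  -73.1  126.1] spin 0.7 n 5.6 F [ 1.2 -1.1  0.6] grip 87.0
```

>>> arm_command([
  [87,-37,-15,16,0],
  [87,-74,-30,32,0],
  [87,-111,-44,48,0],
  [87,-148,-58,64,0],
  [87,-183,-73,80,0],
])

```text
time: 2.23
position: [0.3985, -0.2315, 0.1975]
tool_rot: [2.265, 2.176, 0.002]
ft_force: [0.7, -0.8, -0.8]
grip_width: 0.998
grip_force: 0.0
```

```bash
cat > s.py <<'E'
from h import *
im,d,P=snap("wrist"); cv2.imwrite("pics/w2.png",im[...,::-1]); W=world(d,P)
hsv=cv2.cvtColor(im,cv2.COLOR_RGB2HSV); H,S,V=[hsv[...,i].astype(int) for i in range(3)]
o=(H>3)&(H<17)&(S>170)&(V>80)&(W[...,1]<-.05)&(abs(W[...,0]-.4)<.12)&(d>0)
v,u=np.indices(d.shape)
def rep(k,m):
    if m.sum()<10: return print(k,m.sum())
    p=W[m]; r=cv2.minAreaRect((p[:,:2]*1000).astype(np.float32)); print(k,m.sum(),"px",u[m].mean().round(),v[m].mean().round(),np.round(r[0],1),np.round(r[1],1),round(r[2],1),"z",np.percentile(p[:,2],[2,50,98]).round(3))
rep("handle",o&(abs(W[...,2]-.079)<.006)); b=o&(abs(W[...,2]-.019)<.005); rep("blade",b)
p=W[b]; 
if len(p)>50:
    L=[]
    for y in np.arange(p[:,1].min()+.005,p[:,1].max()-.005,.006):
        q=p[abs(p[:,1]-y)<.003]; L.append((y,(q[:,0].min()+q[:,0].max())/2,np.ptp(q[:,0])))
    L=np.array(L); L=L[abs(L[:,2]-.024)<.004]; f=np.polyfit(L[:,0],L[:,1],1); print("axis deg",90-np.degrees(np.arctan(f[0])),f,len(L),"y max",p[:,1].max())
rep("mat/nose",(V<60)&(S<120)&(abs(W[...,0]-.4)<.05)&(W[...,1]<-.05)&(W[...,1]>-.33)&(W[...,2]<.012)&(d>0))
rep("nose",(V<70)&(abs(W[...,0]-.4)<.05)&(W[...,1]<-.05)&(W[...,1]>-.33)&(abs(W[...,2]-.023)<.005)&(d>0))
go(.3965,-.237,.1,-3)
E
python3 s.py
```

```text
handle 1293 px 277.0 217.0 [ 398.1 -233.2] [46.2 20. ] 89.5 z [0.077 0.079 0.081]
blade 3781 px 274.0 129.0 [ 398.5 -204. ] [178.5  24. ] 89.4 z [0.018 0.019 0.021]Traceback (most recent call last):
  File "s.py", line 14, in <module>
    q=p[abs(p[:,1]-y)<.003]; L.append((y,(q[:,0].min()+q[:,0].max())/2,np.ptp(q[:,0])))
                                          ~~~~~~~~~~^^
    return umr_minimum(a, axis, None, out, keepdims, initial, where)
ValueError: zero-size array to reduction operation minimum which has no identity
```

View pics/w2.png

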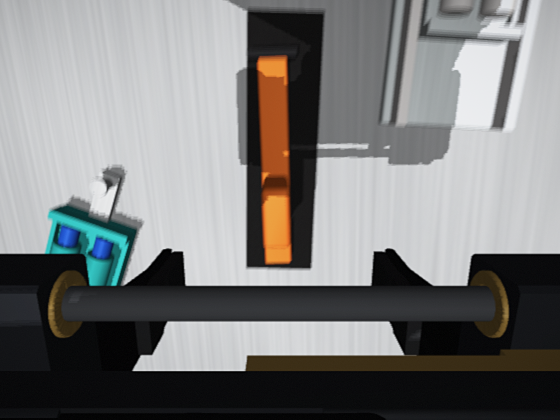

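The wrist view shows the handle top at about (277,217) and the stick along its mat. The handle is at (398.1, -233.2), yaw 89.5°, top at z 79 mm, and it measures 46x20, as given. The turquoise look-alike at (95,230) stays clear of the fingers.

```bash
python3 -c "
from h import *
go(.398,-.233,.054,-.5)"
```

```text
t 2.28 pos [ 0.3925 -0.2387  0.1948] yaw -2.9 tilt [-0.005 -0.002 -1.   ] -> shift [  6.2   5.9 140.8] spin -2.4 n 3.4 F [-4.9 -4.1 -1.3] grip 87.1
```

>>> arm_command([
  [87,6,5,30,-2],
  [87,6,5,60,-2],
  [87,6,5,80,-2],
  [87,6,5,80,-2],
  [87,6,5,80,-2],
])

```text
time: 2.7
position: [0.404, -0.224, 0.1177]
tool_rot: [-2.226, -2.214, 0.003]
ft_force: [0.8, -0.6, -0.1]
grip_width: 0.999
grip_force: 0.0
```

```bash
python3 -c "
from h import *
go(.398,-.233,.054,-.5)"
```

```text
t 2.7 pos [ 0.404  -0.224   0.1177] yaw -0.3 tilt [-0.003  0.    -1.   ] -> shift [-9.  -5.8 63.7] spin 0.2 n 1.6 F [ 0.8 -0.6 -0.1] grip 86.9
```

>>> arm_command([
  [87,-9,-6,20,0],
  [87,-9,-6,45,0],
  [87,-9,-6,64,0],
  [87,-9,-6,64,0],
  [87,-9,-6,64,0],
])

```text
time: 3.12
position: [0.3993, -0.2336, 0.0552]
tool_rot: [2.227, 2.215, -0.0]
ft_force: [-0.5, -0.6, -0.5]
grip_width: 1.0
grip_force: 0.0
```

```bash
python3 -c "
from h import *
go(.398,-.233,.054,-.5)"
```

```text
t 3.12 pos [ 0.3993 -0.2336  0.0552] yaw -0.3 tilt [ 0. -0. -1.] -> shift [ 0.6 -1.3  1.2] spin 0.2 n 0.0 F [-0.5 -0.6 -0.5] grip 87.0
```

>>> arm_command([
  [10,0,-1,1,0],
  [10,0,-1,1,0],
  [10,0,-1,1,0],
  [10,0,-1,1,0],
  [10,0,-1,1,0],
], newtons=35)

```text
time: 3.53
position: [0.3982, -0.2335, 0.0538]
tool_rot: [2.227, 2.215, 0.002]
ft_force: [-0.1, -0.2, -0.2]
grip_width: 0.707
grip_force: 0.0
```

>>> arm_command([
  [10,0,0,0,0],
  [10,0,0,0,0],
  [10,0,0,0,0],
])

```text
time: 3.78
position: [0.3977, -0.2334, 0.0533]
tool_rot: [-2.227, -2.216, -0.0]
ft_force: [-0.3, 0.4, -1.0]
grip_width: 0.48
grip_force: 0.0
```

>>> arm_command([
  [10,0,0,0,0],
  [10,0,0,0,0],
  [10,0,0,0,0],
  [10,0,0,0,0],
  [10,0,0,0,0],
])

```text
time: 4.2
position: [0.3977, -0.2334, 0.0532]
tool_rot: [2.227, 2.215, 0.0]
ft_force: [0.7, 0.1, -0.2]
grip_width: 0.228
grip_force: 35.0
```

>>> arm_command([
  [10,0,0,0,0],
  [10,0,0,-20,0],
  [10,0,0,-40,0],
  [10,0,0,-60,0],
  [10,0,0,-60,0],
])

```text
time: 4.62
position: [0.3999, -0.2345, 0.1163]
tool_rot: [2.224, 2.212, 0.005]
ft_force: [1.6, 0.2, 0.1]
grip_width: 0.228
grip_force: 35.0
```

```bash
python3 -c "
from h import *
O=np.array([.5679,.0735]);u=np.array([.0896,.996])
p=O+u*-.36;print(p)
go(*p,.075,-5.1)
st=get_state();print(st['grip_force'])"
```

```text
[ 0.535644 -0.28506 ]
t 4.62 pos [ 0.3999 -0.2345  0.1163] yaw -0.3 tilt [ 0.006 -0.001 -1.   ] -> shift [-49.8 135.8  42.1] spin 4.8 n 3.6 F [1.6 0.2 0.1] grip 19.8
34.99019133858383
```

>>> arm_command([
  [10,-12,34,0,1],
  [10,-25,68,0,2],
  [10,-38,102,0,4],
  [10,-50,136,0,5],
  [10,-50,136,0,5],
])

```text
time: 5.03
position: [0.5389, -0.2847, 0.1101]
tool_rot: [2.317, 2.118, -0.006]
ft_force: [-0.5, 1.0, -1.8]
grip_width: 0.228
grip_force: 35.0
```

```bash
cat > c.py <<'E'
from h import *
O=np.array([.5679,.0735]);u=np.array([.0896,.996]);n=np.array([.996,-.0896])
im,d,P=snap("side"); cv2.imwrite("pics/s2.png",im[...,::-1])
def stf(W): q=W[...,:2]-O; return q@n,q@u
W=world(d,P); a,b=stf(W)
z=np.load("side.npz"); W0=world(z["d"],dict(intrinsics=z["K"],extrinsics=z["E"])); a0,b0=stf(W0)
m=(abs(a0)<.033)&(W0[...,2]>.036)&(W0[...,2]<.06)&(b0<-.06)&(b0>-.26)
p=b0[m]*1000; print("cassette b low",np.sort(p)[:12].round(1),"n",m.sum()); 
hi=m&(b0<np.sort(b0[m])[10]+.006); print("rear top z",np.percentile(W0[hi][:,2],[5,50,95]).round(4),"a",a0[hi].min(),a0[hi].max())
hsv=cv2.cvtColor(im,cv2.COLOR_RGB2HSV); H,S,V=[hsv[...,i].astype(int) for i in range(3)]
o=(H>3)&(H<17)&(S>170)&(V>80)&(W[...,1]<-.02)&(W[...,0]>.45)&(W[...,0]<.65)&(d>0)&(W[...,2]<.16)
p=W[o]; print("stick",o.sum(),"z",np.percentile(p[:,2],[1,99]).round(4)); r=o&(W[...,2]<np.percentile(p[:,2],1)+.03); q=np.stack([a[r],b[r]],1)*1000; print(cv2.minAreaRect(q.astype(np.float32)))
print("red handle", [ (np.median(x[(((H<3)|(H>176))&(S>190)&(V>90)&(W[...,2]>.076)&(W[...,2]<.09)&(abs(a)<.06)&(b>.1))])*1000).round(1) for x in(a,b)])
go(*(O+u*-.36),.075,-5.1)
E
python3 c.py
```

```text
cassette b low [-186.3 -186.1 -185.8 -185.7 -185.6 -184.8 -184.8 -184.7 -184.6 -184.4
 -183.7 -183.6] n 365
rear top z [0.0362 0.0387 0.0414] a -0.030976738689132293 0.03242190320067723
stick 724 z [0.063  0.1359]
((45.16572570800781, -332.10992431640625), (182.05792236328125, 108.48686218261719), 89.68596649169922)
red handle [np.float64(-3.4), np.float64(213.0)]
t 5.08 pos [ 0.5353 -0.2843  0.1103] yaw -5.2 tilt [-0.004 -0.003 -1.   ] -> shift [-0.6  0.6 35.3] spin -0.1 n 0.8 F [-1.1  0.8 -1.8] grip 19.8
```

View pics/s2.png

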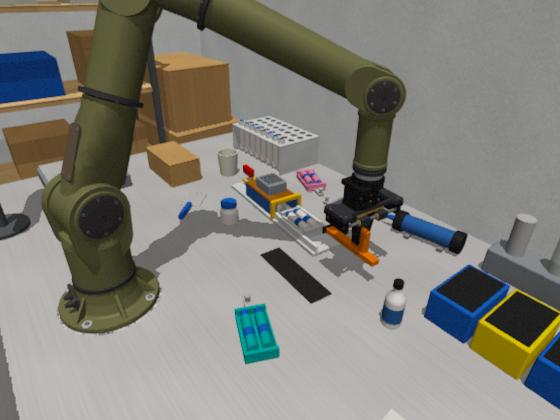

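The stick is held level off the mat, at about (350,245), behind the infeed, with the cassette at (300,215). I'll lower it to the deck and close up.

>>> arm_command([
  [10,0,1,12,0],
  [10,0,1,24,0],
  [10,0,1,36,0],
  [10,0,1,43,0],
  [10,0,1,43,0],
])

```text
time: 5.5
position: [0.5324, -0.283, 0.0679]
tool_rot: [-2.319, -2.113, 0.001]
ft_force: [0.6, 0.9, -2.2]
grip_width: 0.227
grip_force: 35.0
```

>>> arm_command([
  [10,0,0,0,0],
  [10,5,0,0,0],
  [10,13,0,0,0],
  [10,21,0,0,0],
  [10,21,0,0,0],
])

```text
time: 5.92
position: [0.5375, -0.2602, 0.0705]
tool_rot: [-2.318, -2.119, -0.003]
ft_force: [-0.7, 0.1, -1.0]
grip_width: 0.228
grip_force: 35.0
```

```bash
cat > g.py <<'E'
from h import *
import sys
O=np.array([.5679,.0735]);u=np.array([.0896,.996]);n=np.array([.996,-.0896])
s=get_state(); q=s["position"][:2]-O; print("TCP station a,b mm",(q@n*1000).round(1),(q@u*1000).round(1),"nose b",(q@u*1000+125).round(1),"F feed",(s["ft_force"][:2]@u).round(2))
b=float(sys.argv[1])/1000
go(*(O+u*b),float(sys.argv[2])/1000,-5.1)
E
python3 g.py -315 67
python3 - <<'E'
from h import *
O=np.array([.5679,.0735]);u=np.array([.0896,.996]);n=np.array([.996,-.0896])
im,d,P=snap("side"); W=world(d,P); a=(W[...,:2]-O)@n*1000; b=(W[...,:2]-O)@u*1000
cv2.imwrite("pics/s3.png",cv2.resize(im[170:280,260:410],(750,550),interpolation=2)[...,::-1])
hsv=cv2.cvtColor(im,cv2.COLOR_RGB2HSV); H,S,V=[hsv[...,i].astype(int) for i in range(3)]
o=(H>3)&(H<17)&(S>170)&(V>60)&(a>-60)&(a<60)&(b<-180)&(d>0)&(W[...,2]<.06)
p=np.stack([a[o],b[o]],1); print(cv2.minAreaRect(p.astype(np.float32)),np.percentile(W[o][:,2],[1,99]).round(4))
E
```

```text
TCP station a,b mm -0.3 -335.1 nose b -210.1 F feed 0.07
t 5.92 pos [ 0.5375 -0.2602  0.0705] yaw -5.1 tilt [ 0.001  0.002 -1.   ] -> shift [20.1  0.3  3.5] spin -0.0 n 0.5 F [-0.7  0.1 -1. ] grip 19.8
((10.476186752319336, -306.4447021484375), (64.90142059326172, 181.40931701660156), 6.396092891693115) [0.023  0.0591]
```

View pics/s3.png

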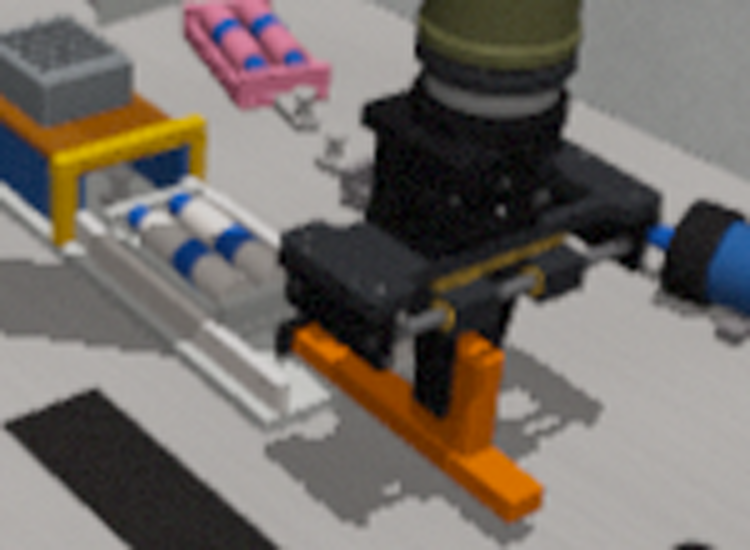

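The crop shows the black nose entering centrally between the fences at about (290,335), with the cassette ahead and clear. Pushing slowly now.

>>> arm_command([
  [10,5,0,1,0],
  [10,10,0,2,0],
  [10,14,0,3,0],
  [10,18,0,3,0],
  [10,22,0,3,0],
])

```text
time: 6.38
position: [0.5384, -0.2409, 0.0671]
tool_rot: [-2.322, -2.116, 0.0]
ft_force: [0.7, 0.5, -2.1]
grip_width: 0.228
grip_force: 35.0
```

>>> arm_command([
  [10,4,0,0,0],
  [10,8,0,0,0],
  [10,12,0,0,0],
  [10,16,0,0,0],
  [10,20,0,0,0],
])

```text
time: 6.8
position: [0.5403, -0.2221, 0.0675]
tool_rot: [2.322, 2.115, -0.001]
ft_force: [-0.0, -1.6, -1.3]
grip_width: 0.225
grip_force: 35.0
```

```bash
python3 g.py -240 67
```

```text
TCP station a,b mm -1.0 -296.9 nose b -171.9 F feed -1.62
t 6.8 pos [ 0.5403 -0.2221  0.0675] yaw -5.3 tilt [ 0.    -0.001 -1.   ] -> shift [56.9  0.8  0.4] spin -0.2 n 1.4 F [-0.  -1.6 -1.3] grip 19.6
```

>>> arm_command([
  [10,5,1,0,0],
  [10,10,1,0,0],
  [10,15,1,0,0],
  [10,20,1,0,0],
  [10,25,1,0,0],
])

```text
time: 7.22
position: [0.5437, -0.1962, 0.0673]
tool_rot: [2.322, 2.116, 0.0]
ft_force: [0.4, -2.6, -0.4]
grip_width: 0.224
grip_force: 35.0
```

>>> arm_command([
  [10,5,0,0,0],
  [10,10,0,0,0],
  [10,15,0,0,0],
  [10,20,0,0,0],
  [10,25,0,0,0],
])

```text
time: 7.63
position: [0.5459, -0.1713, 0.0673]
tool_rot: [2.322, 2.116, 0.0]
ft_force: [-0.9, -3.3, -0.4]
grip_width: 0.227
grip_force: 35.0
```

>>> arm_command([
  [10,5,0,0,0],
  [10,10,0,0,0],
  [10,15,0,0,0],
  [10,20,0,0,0],
  [10,25,0,0,0],
])

```text
time: 8.05
position: [0.5482, -0.1464, 0.0673]
tool_rot: [-2.322, -2.116, -0.0]
ft_force: [0.3, -2.6, -1.6]
grip_width: 0.224
grip_force: 35.0
```

```bash
python3 g.py -125 67
```

```text
TCP station a,b mm 0.1 -220.8 nose b -95.8 F feed -2.56
t 8.05 pos [ 0.5482 -0.1464  0.0673] yaw -5.3 tilt [ 0.  0. -1.] -> shift [95.8 -0.4  0.3] spin -0.2 n 2.3 F [ 0.3 -2.6 -1.6] grip 19.5
```

>>> arm_command([
  [10,5,0,0,0],
  [10,10,0,0,0],
  [10,15,0,0,0],
  [10,20,0,0,0],
  [10,25,0,0,0],
])

```text
time: 8.47
position: [0.5505, -0.1215, 0.0672]
tool_rot: [-2.322, -2.116, -0.0]
ft_force: [-0.1, -2.1, -0.6]
grip_width: 0.227
grip_force: 35.0
```

>>> arm_command([
  [10,5,0,0,0],
  [10,10,0,0,0],
  [10,15,0,0,0],
  [10,20,0,0,0],
  [10,25,0,0,0],
])

```text
time: 8.88
position: [0.5528, -0.0966, 0.0672]
tool_rot: [-2.322, -2.116, -0.0]
ft_force: [-0.3, -3.6, -0.5]
grip_width: 0.23
grip_force: 35.0
```

>>> arm_command([
  [10,4,0,0,0],
  [10,8,0,0,0],
  [10,12,0,0,0],
  [10,16,0,0,0],
  [10,20,0,0,0],
])

```text
time: 9.3
position: [0.5547, -0.0769, 0.0673]
tool_rot: [-2.322, -2.116, 0.0]
ft_force: [0.0, -2.6, -0.2]
grip_width: 0.228
grip_force: 35.0
```

```bash
python3 g.py -120 67
python3 - <<'E'
from h import *
im,d,P=snap("scene"); np.savez("scene2.npz",im=im,d=d,K=P["intrinsics"],E=P["extrinsics"]); cv2.imwrite("pics/sc4.png",cv2.resize(im[200:345,230:360],(700,600*145*700//130//600),interpolation=2)[:600,...,::-1])
E
```

```text
TCP station a,b mm 0.3 -151.0 nose b -26.0 F feed -2.64
t 9.3 pos [ 0.5547 -0.0769  0.0673] yaw -5.3 tilt [-0. -0. -1.] -> shift [31.  -0.4  0.3] spin -0.2 n 0.7 F [ 0.  -2.6 -0.2] grip 19.9
```

View pics/sc4.png

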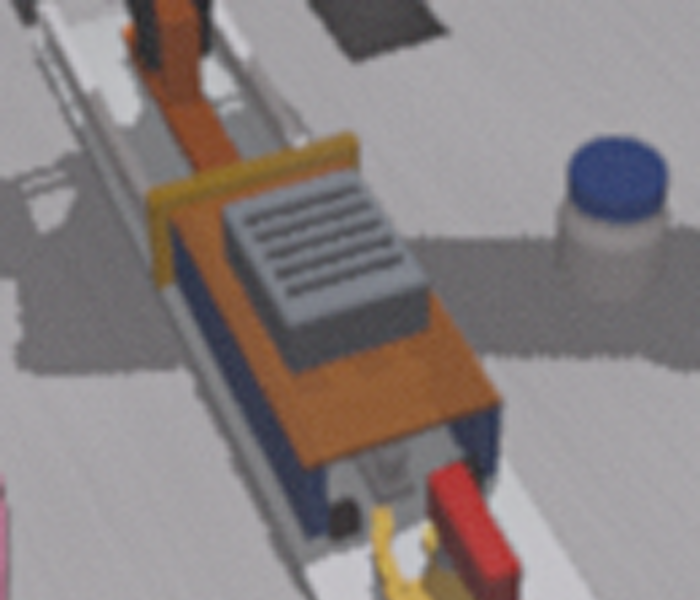

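The stick is pushing under the bar at about (210,150), and the stud is coming out at the guard's far end at about (390,470). I'll finish in small steps and watch the force.

>>> arm_command([
  [10,4,0,0,0],
  [10,8,0,0,0],
  [10,12,0,0,0],
  [10,16,0,0,0],
  [10,20,0,0,0],
])

```text
time: 9.77
position: [0.5566, -0.0569, 0.0672]
tool_rot: [-2.322, -2.116, -0.0]
ft_force: [-0.1, -3.2, -0.4]
grip_width: 0.224
grip_force: 35.0
```

>>> arm_command([
  [10,2,0,0,0],
  [10,4,0,0,0],
  [10,6,0,0,0],
  [10,8,0,0,0],
  [10,8,0,0,0],
])

```text
time: 10.18
position: [0.5573, -0.0487, 0.0672]
tool_rot: [-2.321, -2.116, -0.0]
ft_force: [0.1, -1.2, -1.2]
grip_width: 0.226
grip_force: 35.0
```

>>> arm_command([
  [10,1,0,0,0],
  [10,2,0,0,0],
  [10,2,0,0,0],
])

```text
time: 10.43
position: [0.5575, -0.0472, 0.0672]
tool_rot: [-2.322, -2.116, -0.0]
ft_force: [-0.5, -2.6, 0.1]
grip_width: 0.223
grip_force: 35.0
```

```bash
python3 g.py -117 67
```

```text
TCP station a,b mm 0.4 -121.2 nose b 3.8 F feed -2.64
t 10.43 pos [ 0.5575 -0.0472  0.0672] yaw -5.3 tilt [ 0.  0. -1.] -> shift [ 4.2 -0.4  0.2] spin -0.2 n 0.1 F [-0.5 -2.6  0.1] grip 19.4
```

Step millimetre by millimetre until the force shows the core.

>>> arm_command([
  [10,1,0,0,0],
  [10,1,0,0,0],
  [10,2,0,0,0],
  [10,2,0,0,0],
])

```text
time: 10.77
position: [0.5576, -0.0452, 0.0672]
tool_rot: [-2.322, -2.116, -0.0]
ft_force: [-0.4, -2.9, -0.0]
grip_width: 0.226
grip_force: 35.0
```

>>> arm_command([
  [10,1,0,0,0],
  [10,1,0,0,0],
  [10,1,0,0,0],
])

```text
time: 11.02
position: [0.5578, -0.0441, 0.0672]
tool_rot: [-2.322, -2.116, -0.0]
ft_force: [-0.2, -1.9, 0.2]
grip_width: 0.229
grip_force: 35.0
```

>>> arm_command([
  [10,1,0,0,0],
  [10,1,0,0,0],
  [10,1,0,0,0],
])

```text
time: 11.27
position: [0.5579, -0.0432, 0.0672]
tool_rot: [-2.322, -2.116, -0.0]
ft_force: [-0.1, -1.7, 0.2]
grip_width: 0.229
grip_force: 35.0
```

>>> arm_command([
  [10,1,0,0,0],
  [10,1,0,0,0],
  [10,1,0,0,0],
])

```text
time: 11.52
position: [0.5579, -0.0422, 0.0672]
tool_rot: [-2.322, -2.116, -0.0]
ft_force: [0.3, -1.4, -0.2]
grip_width: 0.224
grip_force: 35.0
```

>>> arm_command([
  [10,1,0,0,0],
  [10,1,0,0,0],
  [10,1,0,0,0],
])

```text
time: 11.77
position: [0.558, -0.042, 0.0673]
tool_rot: [2.322, 2.115, -0.001]
ft_force: [-0.6, -4.4, -0.5]
grip_width: 0.228
grip_force: 35.0
```

```bash
python3 g.py -113 67
python3 - <<'E'
from h import *
im,d,P=snap("scene"); cv2.imwrite("pics/sc5.png",cv2.resize(im[265:335,270:350],(685,600),interpolation=2)[...,::-1])
E
```

```text
TCP station a,b mm 0.5 -115.9 nose b 9.1 F feed -4.39
t 11.77 pos [ 0.558  -0.042   0.0673] yaw -5.3 tilt [ 0.    -0.001 -1.   ] -> shift [ 2.9 -0.5  0.3] spin -0.2 n 0.1 F [-0.6 -4.4 -0.5] grip 19.8
```

View pics/sc5.png

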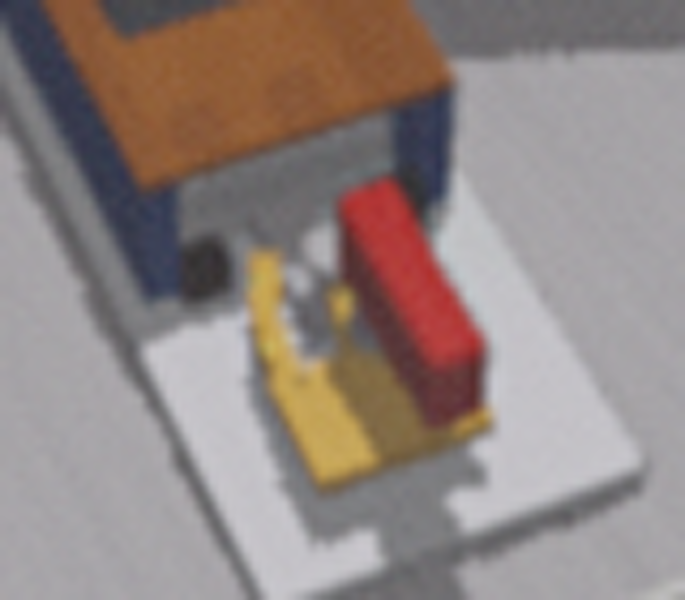

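The stud's head is in the cam mouth at about (310,270), and the force rose from 1.4 to 4.4 N while the travel stalled, so it's on the core. One confirming step, then back off.

>>> arm_command([
  [10,1,0,0,0],
  [10,1,0,0,0],
  [10,1,0,0,0],
])

```text
time: 12.07
position: [0.558, -0.0419, 0.0674]
tool_rot: [2.322, 2.114, -0.002]
ft_force: [-0.6, -5.9, 1.3]
grip_width: 0.231
grip_force: 35.0
```

>>> arm_command([
  [10,-6,0,0,0],
  [10,-20,0,0,0],
  [10,-45,0,0,0],
  [10,-75,0,0,0],
  [10,-105,0,0,0],
])

```text
time: 12.48
position: [0.5489, -0.1436, 0.0671]
tool_rot: [-2.318, -2.119, -0.004]
ft_force: [0.5, -0.5, -1.2]
grip_width: 0.226
grip_force: 35.0
```

>>> arm_command([
  [10,-30,0,0,0],
  [10,-60,0,0,0],
  [10,-60,0,-30,0],
  [10,-60,0,-60,0],
  [10,-60,0,-60,0],
])

```text
time: 12.9
position: [0.5464, -0.2058, 0.1324]
tool_rot: [2.319, 2.111, 0.011]
ft_force: [1.7, -0.0, -1.3]
grip_width: 0.224
grip_force: 35.0
```

```bash
python3 g.py -240 130; python3 -c "
from h import *
go(.398,-.2334,.12,-.3)"
```

```text
TCP station a,b mm 3.6 -280.2 nose b -155.2 F feed 0.15
t 12.9 pos [ 0.5464 -0.2058  0.1324] yaw -5.4 tilt [ 0.009  0.    -1.   ] -> shift [40.1 -3.8  2.4] spin -0.3 n 1.0 F [ 1.7 -0.  -1.3] grip 19.5
t 12.9 pos [ 0.5464 -0.2058  0.1324] yaw -5.4 tilt [ 0.009  0.    -1.   ] -> shift [ -41.4 -145.3   11. ] spin -5.1 n 3.6 F [ 1.7 -0.  -1.3] grip 19.5
```

>>> arm_command([
  [10,-9,-35,0,-1],
  [10,-18,-70,0,-2],
  [10,-27,-105,0,-2],
  [10,-37,-142,0,-2],
  [10,-37,-142,0,-2],
])

```text
time: 13.32
position: [0.3912, -0.228, 0.126]
tool_rot: [-2.284, -2.146, -0.007]
ft_force: [-0.7, -0.9, -2.4]
grip_width: 0.227
grip_force: 35.0
```

>>> arm_command([
  [10,0,0,15,0],
  [10,0,0,35,0],
  [10,0,0,55,0],
  [10,0,0,55,0],
  [10,0,0,55,0],
])

```text
time: 13.73
position: [0.3975, -0.2275, 0.0716]
tool_rot: [-2.283, -2.155, 0.002]
ft_force: [1.1, -0.4, -0.7]
grip_width: 0.226
grip_force: 35.0
```

```bash
python3 -c "
from h import *
go(.401,-.229,.0535,-3)"
```

```text
t 13.73 pos [ 0.3975 -0.2275  0.0716] yaw -3.3 tilt [-0.002  0.001 -1.   ] -> shift [-1.3  3.6 18.1] spin -0.3 n 0.4 F [ 1.1 -0.4 -0.7] grip 19.7
```

>>> arm_command([
  [10,-1,3,5,0],
  [10,-1,3,10,0],
  [10,-1,3,14,0],
  [10,-1,3,17,0],
  [10,-1,3,17,0],
])

```text
time: 14.15
position: [0.4006, -0.2294, 0.0547]
tool_rot: [-2.284, -2.156, 0.001]
ft_force: [0.2, 0.3, -1.6]
grip_width: 0.23
grip_force: 35.0
```

>>> arm_command([
  [10,0,0,1,0],
  [10,0,0,1,0],
  [10,0,0,1,0],
])

```text
time: 14.4
position: [0.4011, -0.2296, 0.0543]
tool_rot: [2.285, 2.156, 0.001]
ft_force: [-0.2, -0.0, -1.1]
grip_width: 0.227
grip_force: 35.0
```

>>> arm_command([
  [10,0,0,1,0],
  [10,0,0,1,0],
  [10,0,0,1,0],
])

```text
time: 14.65
position: [0.401, -0.2295, 0.0532]
tool_rot: [-2.285, -2.156, -0.0]
ft_force: [0.2, -0.3, -1.8]
grip_width: 0.228
grip_force: 35.0
```

>>> arm_command([
  [60,0,0,0,0],
  [60,0,0,0,0],
  [60,0,0,0,0],
  [60,0,0,0,0],
  [60,0,0,0,0],
])

```text
time: 15.07
position: [0.4011, -0.2296, 0.0533]
tool_rot: [2.284, 2.156, 0.0]
ft_force: [0.2, 0.4, -0.1]
grip_width: 0.517
grip_force: 0.0
```

>>> arm_command([
  [60,0,0,-15,0],
  [60,0,0,-40,0],
  [60,0,0,-75,0],
  [60,0,0,-115,0],
  [60,0,0,-150,0],
])

```text
time: 15.48
position: [0.4007, -0.23, 0.2053]
tool_rot: [2.285, 2.155, 0.001]
ft_force: [2.0, 0.0, -0.0]
grip_width: 0.685
grip_force: 0.0
```

```bash
sed -i 's/^rep("mat/import sys;sys.stdout.flush()\nrep("mat/; s/^if len(p)>50/if 0/' s.py; sed -i 's/w2.png/w3.png/' s.py; python3 s.py; python3 c.py | grep red; python3 -c "
from h import *
O=np.array([.5679,.0735]);u=np.array([.0896,.996])
print(O+u*.216); go(.5,0,.22,-5)"
```

```text
handle 920 px 278.0 203.0 [ 401.5 -228.6] [45.2 19.6] 86.2 z [0.076 0.079 0.081]
blade 3398 px 278.0 117.0 [ 403.3 -199.5] [178.8  23.8] 86.5 z [0.018 0.019 0.021]
mat/nose 11211 px 280.0 128.0 [ 405.4 -190.2] [230.9  63.8] 86.1 z [0.002 0.004 0.005]
nose 453 px 278.0 50.0 [ 407.3 -141.9] [75.2 39.2] 87.4 z [0.019 0.023 0.025]
t 15.53 pos [ 0.4044 -0.2315  0.2117] yaw -3.4 tilt [ 0.011 -0.001 -1.   ] -> shift [ -5.9  -8.8 111.6] spin -0.4 n 2.7 F [ 3.5 -2.3  4.3] grip 59.7
red handle [np.float64(-3.3), np.float64(211.0)]
[0.5872536 0.288636 ]
t 15.58 pos [ 0.4044 -0.2311  0.2089] yaw -3.3 tilt [ 0.011 -0.001 -1.   ] -> shift [236.2  82.2 -10.3] spin 1.7 n 6.0 F [ 0.6  0.4 -0.7] grip 59.7
```

The stick lies flat, centred on the mat (handle top z 79 mm, yaw 86.2° against the mat's 86.1°). Next, the cam.

>>> arm_command([
  [60,36,12,0,2],
  [60,72,24,0,2],
  [60,108,36,0,2],
  [60,144,48,0,2],
  [60,180,60,0,2],
])

```text
time: 16.0
position: [0.4714, -0.0516, 0.2029]
tool_rot: [-2.322, -2.115, -0.001]
ft_force: [0.6, -0.7, 0.5]
grip_width: 0.692
grip_force: 0.0
```

>>> arm_command([
  [60,36,13,0,0],
  [60,72,26,0,0],
  [60,108,39,0,0],
  [60,144,52,0,0],
  [60,180,65,0,0],
])

```text
time: 16.42
position: [0.5529, 0.1217, 0.2025]
tool_rot: [-2.321, -2.116, 0.001]
ft_force: [1.1, -1.9, -0.0]
grip_width: 0.693
grip_force: 0.0
```

>>> arm_command([
  [60,30,10,0,0],
  [60,60,20,0,0],
  [60,85,30,0,0],
  [60,85,30,0,0],
  [60,85,30,0,0],
])

```text
time: 16.83
position: [0.59, 0.2034, 0.2017]
tool_rot: [2.319, 2.12, -0.004]
ft_force: [0.2, -1.2, 0.3]
grip_width: 0.689
grip_force: 0.0
```

```bash
cat > r.py <<'E'
from h import *
im,d,P=snap("wrist"); cv2.imwrite("pics/w4.png",im[...,::-1]); W=world(d,P)
hsv=cv2.cvtColor(im,cv2.COLOR_RGB2HSV); H,S,V=[hsv[...,i].astype(int) for i in range(3)]; v,u=np.indices(d.shape)
m=((H<5)|(H>175))&(S>170)&(V>70)&(abs(W[...,2]-.081)<.006)&(abs(W[...,0]-.585)<.12)
p=W[m]; r=cv2.minAreaRect((p[:,:2]*1000).astype(np.float32)); print(m.sum(),"px",u[m].mean(),v[m].mean(),r,"z",np.percentile(p[:,2],[2,50,98]))
print(np.round(cv2.boxPoints(r),1).tolist())
go(.585,.27,.12,-5.1)
E
python3 r.py
```

```text
2188 px 262.85877513711154 91.12888482632542 ((587.7687377929688, 289.12835693359375), (57.93004608154297, 16.758134841918945), 84.49466705322266) z [0.0787108  0.08169085 0.08340657]
[[576.5999755859375, 261.1000061035156], [593.2999877929688, 259.5], [598.9000244140625, 317.20001220703125], [582.2000122070312, 318.79998779296875]]
t 16.88 pos [0.59   0.2013 0.2021] yaw -5.3 tilt [-0.001 -0.002 -1.   ] -> shift [ 68.1 -11.2  82. ] spin -0.2 n 2.6 F [-1.2 -0.1 -0.3] grip 59.8
```

View pics/w4.png

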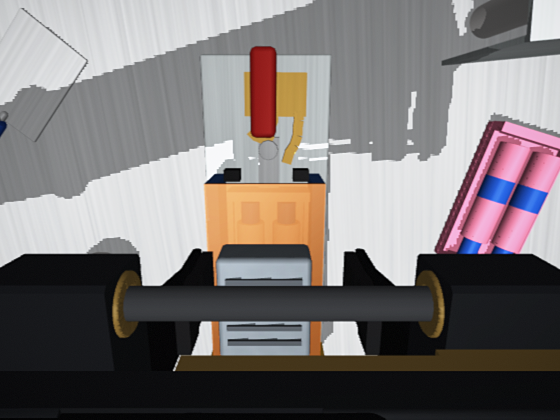

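The view shows the red handle at (263,91), with the stud's round head at (268,150) in the cam mouth. The handle-derived axis (586.0, 271.2) agrees with the station model (585.6, 270.7).

>>> arm_command([
  [60,20,-1,20,0],
  [60,50,-3,50,0],
  [60,69,-10,82,0],
  [60,69,-10,82,0],
  [60,69,-10,82,0],
])

```text
time: 17.3
position: [0.5845, 0.2707, 0.1187]
tool_rot: [-2.32, -2.117, 0.008]
ft_force: [-0.7, -0.0, 0.6]
grip_width: 0.69
grip_force: 0.0
```

```bash
python3 -c "
from h import *
go(.586,.271,.069,-5.5);print(get_state()['joint_positions'].round(3))"
```

```text
t 17.3 pos [0.5845 0.2707 0.1187] yaw -5.2 tilt [-0.005 -0.003 -1.   ] -> shift [ 0.6  1.7 49.7] spin 0.3 n 1.2 F [-0.7 -0.   0.6] grip 60.0
[-0.835  0.413  0.458  1.617 -0.194  1.162 -0.423]
```

>>> arm_command([
  [60,0,1,15,0],
  [60,0,1,35,0],
  [60,0,1,49,0],
  [60,0,1,49,0],
  [60,0,1,49,0],
])

```text
time: 17.72
position: [0.588, 0.2697, 0.0726]
tool_rot: [2.324, 2.114, -0.001]
ft_force: [-0.5, 0.7, 0.3]
grip_width: 0.688
grip_force: 0.0
```

```bash
python3 -c "
from h import *
go(.586,.271,.069,-5.5)"
```

```text
t 17.72 pos [0.588  0.2697 0.0726] yaw -5.4 tilt [-0.    -0.001 -1.   ] -> shift [ 1.1 -2.2  3.6] spin 0.1 n 0.1 F [-0.5  0.7  0.3] grip 59.9
```

>>> arm_command([
  [5,1,-2,3,0],
  [5,1,-2,3,0],
  [5,1,-2,3,0],
  [5,1,-2,3,0],
  [5,1,-2,3,0],
], newtons=50)

```text
time: 18.13
position: [0.5862, 0.2727, 0.0698]
tool_rot: [2.322, 2.116, 0.002]
ft_force: [0.2, 0.3, 0.3]
grip_width: 0.398
grip_force: 0.0
```

>>> arm_command([
  [5,0,0,0,0],
  [5,0,0,0,0],
  [5,0,0,0,0],
  [5,0,0,0,0],
])

```text
time: 18.47
position: [0.5854, 0.2726, 0.0694]
tool_rot: [-2.321, -2.116, 0.001]
ft_force: [-2.6, 0.3, 2.7]
grip_width: 0.201
grip_force: 50.0
```

```bash
python3 -c "
from h import *
go(.586,.271,.069,-5.5)"
```

```text
t 18.47 pos [0.5854 0.2726 0.0694] yaw -5.3 tilt [-0.001  0.    -1.   ] -> shift [-1.5  0.7  0.4] spin 0.2 n 0.0 F [-2.6  0.3  2.7] grip 17.5
```

>>> arm_command([
  [5,0,0,0,5],
  [5,0,0,0,10],
  [5,0,0,0,15],
  [5,0,0.5,0,20],
  [5,0,0.5,0,25],
])

```text
time: 18.88
position: [0.5866, 0.2722, 0.0694]
tool_rot: [2.728, 1.558, 0.0]
ft_force: [0.8, -0.0, 1.1]
grip_width: 0.201
grip_force: 50.0
```

```bash
python3 -c "
from h import *
go(.586,.271,.069,-30);print(get_state()['torque'].round(2),get_state()['grip_force'])"
```

```text
t 18.88 pos [0.5866 0.2722 0.0694] yaw -30.6 tilt [ 0. -0. -1.] -> shift [-1.3  0.1  0.4] spin -0.6 n 0.0 F [ 0.8 -0.   1.1] grip 17.5
[-0.17  0.19  0.04] 49.989836448803544
```

>>> arm_command([
  [5,0,0,0,5],
  [5,0,0,0,10],
  [5,0,0.5,0,15],
  [5,0,0.5,0,20],
  [5,0,0.5,0,25],
])

```text
time: 19.3
position: [0.5875, 0.2713, 0.0694]
tool_rot: [3.0, 0.929, 0.001]
ft_force: [1.6, -1.6, 0.6]
grip_width: 0.201
grip_force: 50.0
```

>>> arm_command([
  [5,0,0,0,5],
  [5,0,0,0,10],
  [5,0,0.5,0,15],
  [5,0,0.5,0,20],
  [5,0,0.5,0,25],
])

```text
time: 19.72
position: [0.588, 0.2701, 0.0694]
tool_rot: [3.129, 0.257, 0.002]
ft_force: [1.4, -3.0, 0.0]
grip_width: 0.204
grip_force: 50.0
```

```bash
python3 -c "
from h import *
go(.586,.271,.069,-88);print(get_state()['torque'].round(2),get_state()['grip_force'])"
```

```text
t 19.72 pos [0.588  0.2701 0.0694] yaw -80.6 tilt [ 0.001 -0.002 -1.   ] -> shift [-1.8 -1.2  0.4] spin 7.4 n 0.1 F [ 1.4 -3.   0. ] grip 17.8
[-0.55  0.03  0.11] 50.015599178150296
```

>>> arm_command([
  [5,0,0,0,3],
  [5,0,0,0,6],
  [5,0,0,0,8],
  [5,0,0,0,8],
  [5,0,0,0,8],
])

```text
time: 20.13
position: [0.588, 0.2697, 0.0694]
tool_rot: [3.139, 0.047, 0.002]
ft_force: [1.7, -5.4, 0.3]
grip_width: 0.201
grip_force: 50.0
```

```bash
python3 -c "
from h import *
go(.586,.271,.069,-88);print(get_state()['torque'].round(2))"
```

```text
t 20.13 pos [0.588  0.2697 0.0694] yaw -88.3 tilt [ 0.001 -0.002 -1.   ] -> shift [-2.  -1.3  0.4] spin -0.3 n 0.1 F [ 1.7 -5.4  0.3] grip 17.5
[-0.89 -0.11  0.24]
```

>>> arm_command([
  [5,0,0,0,1],
  [5,0,0,0,2],
  [5,0,0,0,2],
])

```text
time: 20.38
position: [0.588, 0.2697, 0.0694]
tool_rot: [3.138, -0.004, 0.003]
ft_force: [1.0, -5.9, 0.4]
grip_width: 0.205
grip_force: 51.3
```

```bash
python3 -c "
from h import *
go(.586,.271,.069,-88);print(get_state()['torque'].round(2))"
```

```text
t 20.38 pos [0.588  0.2697 0.0694] yaw -90.2 tilt [ 0.002 -0.003 -1.   ] -> shift [-2.  -1.3  0.4] spin -2.2 n 0.1 F [ 1.  -5.9  0.4] grip 17.8
[-1.13 -0.16  1.29]
```

The torque jumped from 0.24 to 1.29 N m, so the cam is at its stop. I'll relieve the twist, release and retreat.

>>> arm_command([
  [5,0,0,0,-1.5],
  [50,0,0,0,-1.5],
  [50,0,0,0,-1.5],
  [50,0,0,0,-1.5],
  [50,0,0,0,-1.5],
])

```text
time: 20.8
position: [0.5866, 0.273, 0.0691]
tool_rot: [-3.14, -0.034, 0.001]
ft_force: [-1.0, 0.1, 0.1]
grip_width: 0.417
grip_force: 0.0
```

>>> arm_command([
  [50,0,0,0,0],
  [50,0,0,-10,0],
  [50,0,0,-40,0],
  [50,0,0,-80,0],
  [50,0,0,-120,0],
])

```text
time: 21.22
position: [0.5863, 0.2716, 0.1905]
tool_rot: [3.141, 0.032, -0.002]
ft_force: [0.9, 0.7, 0.9]
grip_width: 0.569
grip_force: 0.0
```

>>> arm_command([
  [50,20,0,0,0],
  [50,50,0,0,0],
  [50,85,0,0,0],
  [50,120,0,0,0],
  [50,120,0,0,0],
])

```text
time: 21.63
position: [0.7117, 0.2722, 0.1869]
tool_rot: [3.137, 0.029, 0.004]
ft_force: [-2.3, -1.2, -1.4]
grip_width: 0.577
grip_force: 0.0
```

Run:
```python
from h import *
O=np.array([.5679,.0735]);u=np.array([.0896,.996]);n=np.array([.996,-.0896])
im,d,P=snap("scene"); W=world(d,P); a=(W[...,:2]-O)@n*1000; b=(W[...,:2]-O)@u*1000
hsv=cv2.cvtColor(im,cv2.COLOR_RGB2HSV); H,S,V=[hsv[...,i].astype(int) for i in range(3)]
m=((H<5)|(H>175))&(S>150)&(V>60)&(abs(W[...,2]-.081)<.006)&(abs(a)<80)&(b>120)
p=np.stack([a[m],b[m]],1).astype(np.float32); print(len(p),cv2.minAreaRect(p) if len(p) else 0)
cv2.imwrite("pics/sc6.png",cv2.resize(im[150:350,190:400],(630,600),interpolation=2)[...,::-1]); go(.5,.2,.2)
```

```text
157 ((18.924739837646484, 202.28062438964844), (56.83481979370117, 15.977762222290039), 6.8779144287109375)
t 21.68 pos [0.7092 0.2724 0.1875] yaw -88.9 tilt [-0.    -0.004 -1.   ] -> shift [-210.5   68.6  -12.2] spin 0 n 5.3 F [-0.8 -0.5  0. ] grip 49.7
```

View pics/sc6.png

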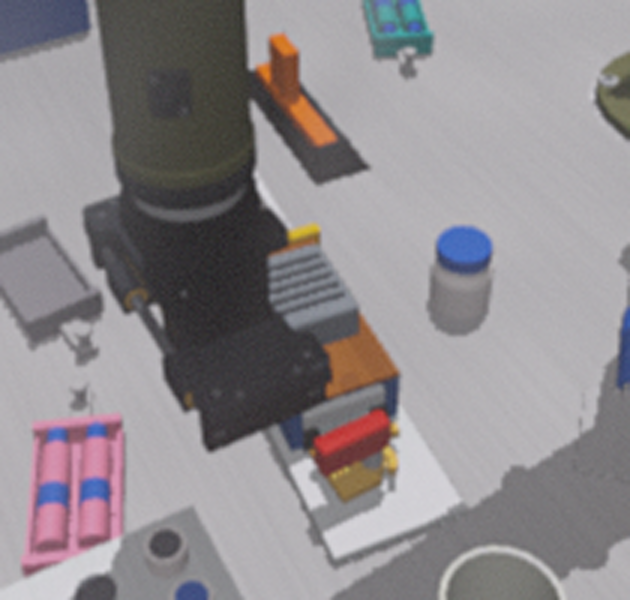

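The handle now lies across the feed at about (352,442), 83° clockwise, which is 1.45 rad. The stick is flat on its mat at (300,110), and the bystanders I can see haven't moved. Handing in.

```bash
python3 -c "
from bench import *
print(close_job())"
```

```text
the job is handed in; nothing more can be done
None
```

I pushed the cassette in with the stick until its stud met the cam's core, laid the stick back flat on its mat, turned the cam handle to its stop (83°, 1.45 rad), and handed the job in at about 22 s on the robot's clock; the hand-in returned no verdict, and the fully home position is inferred from the cam's angle and stop torque.

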